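# Put the washed bottling kit away

## Task

The bottling kit is washed and dry: put each kind away where it belongs. Stand the two loose amber bottles upright in the two free bays of the wooden crate beside the two bottles that already stand there, put both black twist caps into the blue bowl, and lay the green bottle brush lengthways in the steel tray, all of it inside and on the bottom. The bottles are glass: tip none over, set them down rather than drop them, and leave all four standing in the crate.

Things in the scene. Friction and masses are not known exactly. Their poses are not given: they have to be found in the camera images.
- bottle_a: Loose amber glass bottle, uncapped, 62 mm diameter in the body (straight to 78 mm high), sloping shoulder to 100 mm, neck 32 mm diameter from 100 mm to the mouth at 140 mm; about 0.21 kg. Origin: centre of its underside, z up its axis. Stands on the worktop at the start; the two loose bottles are alike.
- bottle_b: The other loose amber glass bottle, uncapped, 62 mm diameter in the body (straight to 78 mm high), sloping shoulder to 100 mm, neck 32 mm diameter from 100 mm to the mouth at 140 mm; about 0.21 kg. Origin: centre of its underside, z up its axis. Stands on the worktop at the start.
- stored_a: Already put away: amber glass bottle, uncapped, 62 mm diameter in the body (straight to 78 mm high), sloping shoulder to 100 mm, neck 32 mm diameter from 100 mm to the mouth at 140 mm; about 0.21 kg. Origin: centre of its underside, z up its axis. It stands in the crate's bay at (+x, +y) and stays there.
- stored_b: Already put away: amber glass bottle, uncapped, 62 mm diameter in the body (straight to 78 mm high), sloping shoulder to 100 mm, neck 32 mm diameter from 100 mm to the mouth at 140 mm; about 0.21 kg. Origin: centre of its underside, z up its axis. It stands in the crate's bay at (-x, -y) and stays there.
- cap_a: Black plastic twist cap lying closed side up, a ribbed disc 38 mm in diameter and 18 mm high, about 15 g; the caps are alike. Origin: centre of its underside, z up.
- cap_b: Black plastic twist cap lying closed side up, a ribbed disc 38 mm in diameter and 18 mm high, about 15 g; the caps are alike. Origin: centre of its underside, z up.
- brush: Green hard silicone bottle brush, 199 mm long, about 75 g, lying flat along its x axis. Handle 20 mm wide (y), 16 mm high, from x = -100 to +14 mm; round bristle head 39 mm in diameter, from x = 34 to 99 mm. Origin: on its underside beneath the handle, close to its centre of mass, so a grip across y at the origin balances it; z up.
- crate: Square plywood bottle crate, fixed, 178 x 178 mm outside, open on top; walls and crossing dividers 6 mm thick, 55 mm high (corner posts 60), floor top 6 mm above the worktop. Four bays 80 mm square centred at x, y = +-43 mm in its frame: (+43, +43) and (-43, -43) hold the stored bottles, (+43, -43) and (-43, +43) are free. Origin: centre of its underside; x, y along its walls.
- bowl: Round blue ceramic bowl, fixed, empty: 156 mm outside diameter at the rim, 42 mm high, walls 4 mm thick, inner floor 5 mm above the worktop and about 115 mm across, widening upward. Origin: centre of its underside, z up.
- tray: Long shallow stainless steel tray, fixed, empty: 240 mm along x, 110 mm along y, 28 mm high outside, walls and floor 3 mm thick (inside 234 mm x 104 mm). Origin: centre of its underside, z up.
Mind the look-alikes: they are no part of the job. What is shaped like the cap_a but yellow is not meant.

How it is judged:
By the outcome, as a careful person would: the job done as asked, in the order asked, and still so for the second after the job is handed in, with the robot touching nothing.
It also fails if it takes over 118 s, if anything falls off the work surface, if the arm or the gripper's body presses on something with over 40 N, if the wrist force passes 120 N, or if a joint passes its speed limit or range.

## Robot

A 6-joint arm with a two-finger parallel gripper is mounted at the origin on the work surface. World frame = base frame: x ahead of the robot, y to its left, z up, the work surface at z = 0. Lengths are in m, angles in rad, forces in N, time in s.
With the tool pointing down it reaches from about 0.15 to 0.775 m from the base axis. Payload 6.1 kg.
Tool frame: the origin (TCP) lies midway between the tips of the shut fingers; the grasp point (between the pads) lies 19 mm behind it; z points along the fingers, y is the line along which they close (so a half turn about z gives the same grasp; the last joint's range is limited). The gripper opens to 85 mm and grips with 20 to 120 N. Pads are 22 mm wide; open, the fingers measure 114 mm over their backs; the gripper's body (76 mm by 85 mm) begins 54 mm behind the grasp point. The pads swing forward as they close: fully open they stand 13 mm farther back than shut.
Start: joints at [-1.312, 0.126, -0.04, 1.405, 0, 1.571], TCP at [0.134, -0.508, 0.231] pointing down, gripper open.
Joint ranges: [-2.72, 2.72], [-0.95, 1.95], [-1.27, 1.35], [-1.78, 2.02], [-1.46, 1.47], [-3.14, 3.14]. Speed limits (rad/s): [2.39, 2.39, 3.01, 3.14, 3.14, 3.14].

## Interface

Orientations are given as a unit quaternion [x, y, z, w].
In Python, from bench import bot, viewer gives the robot as it stands.
- The arm moves only by the shell command python3 -m inch 'ROWS' [OPENING]. ROWS is JSON, a list that holds one entry, the list of rows, each a list of 4 numbers: the shift along the tool's x, y, z normalised to -1 to 1, where 1 is 0.25 m, then the turn about the tool's z normalised to -1 to 1, where 1 is 90 degrees. A call has 1 to 12 rows; each row is the pose to reach, as a shift and turn from the pose commanded when the call began, along the tool's axes at that moment; what a row does not reach only later rows make up. A row lasts 1/12 s, in which the tool goes at most 41.7 mm and 7.16 degrees, less where a joint would pass 70% of its speed; a pose out of reach is approached as far as the arm can. A call with a number of a shift or a turn outside -1 to 1 is refused whole. A call with a gripper value outside its range is refused whole. OPENING is the opening, from 0 (shut) to 1 (fully open), set as the call begins (- or left out, the last holds). The fingers move at their own pace and stop on an object; the grip force is fixed at half the most. Time passes only in rows, so rows that repeat a pose let the fingers close. It gives the time, the measured TCP pose, the force, the opening and the grip force at its end, in the units of the state.
- bot.read_state(): the state, without advancing time (a new reading comes with each control period).
- viewer.read_camera(name): name is "scene" or "top"; returns a dict with "img" (480x640x3 uint8, red, green, blue), "fx", "fy", "cx", "cy" (pixels), "camera_from_world" (4x4, takes a point from world to camera coordinates). Camera axes: x right, y down, z forward; pixel columns grow to the right and rows downward; lengths in m; the calibration is good to about 2 mm. A picture is of the moment at which its call begins. There is no depth.
- bot.hand_in(): hands the job in; it is judged then, once.
The state is a dict: "time_s": time; "joints": joint angles; "joint_vel": joint speeds; "joint_efforts": joint torques, N m; "ee_pos": TCP position; "ee_rot": TCP orientation; "contact_force": force on the tool from outside, world axes, zero at the start; "moment": the same for the moment, N m; "width": finger opening in m; "grasp_force": force on a finger pad.
Only numpy, scipy, OpenCV 4.12 (cv2) and the standard library are available. Lean on these libraries where they do the work, as an engineer would, in place of code of your own. Each camera call takes 0.05 s, during which the arm holds its last target. There are 200 camera calls.

## Working session

There is one attempt and no reset: what is moved stays moved. The work goes in short steps, Python scripts to look and compute and a shell command to move; the robot and the scene stay as the last step left them, time stands still between calls to the robot, and variables do not carry over. Pictures are saved under pics/ and viewed, at most 16 in all, crops included, and the job is handed in when it is done.

```bash
ls; mkdir -p pics; python3 - <<'E'
from bench import bot, viewer
import cv2,numpy as np
for n in("scene","top"):
    c=viewer.read_camera(n);cv2.imwrite(f"pics/{n}0.png",c["img"][...,::-1])
    print(n,c["fx"],c["fy"],c["cx"],c["cy"],np.round(c["camera_from_world"],4).tolist())
s=bot.read_state();print(s)
E
```

```text
pics
scene 604.9293539172522 604.9293539172522 323.85837132777385 236.29659429835928 [[-0.4921, 0.8705, 0.0057, 0.2328], [0.4949, 0.2851, -0.8208, -0.2212], [-0.7162, -0.4012, -0.5711, 1.6189], [0.0, 0.0, 0.0, 1.0]]
top 466.7270166786033 466.7270166786033 313.3651933312544 247.34684899127203 [[0.0142, -0.9999, 0.0085, -0.0165], [-0.9989, -0.0145, -0.044, 0.5025], [0.0441, -0.0079, -0.999, 0.9974], [0.0, 0.0, 0.0, 1.0]]
{'time_s': 0.1, 'joints': array([-1.31200897e+00,  1.26333797e-01, -4.05030281e-02,  1.40537048e+00,
       -4.74428425e-05,  1.57077231e+00]), 'joint_vel': array([-9.01929396e-04, -5.49543598e-04,  6.09653604e-04, -3.28196064e-04,
       -9.85292200e-05,  2.46703726e-04]), 'joint_efforts': array([-2.57251249e-04, -4.36902380e+01,  3.53605449e+01,  1.36022756e-02,
       -3.98088491e-05,  2.15506120e-06]), 'ee_pos': array([ 0.13424807, -0.50718043,  0.23060074]), 'ee_rot': array([ 9.91638513e-01,  1.29044806e-01, -1.14546271e-04, -6.96533599e-04]), 'contact_force': array([ 1.13085054, -0.25625645,  0.35306508]), 'moment': array([ 0.02415702, -0.01524048,  0.05051547]), 'grasp_force': 0.0, 'width': 0.08552824751377171}
```

View pics/scene0.png

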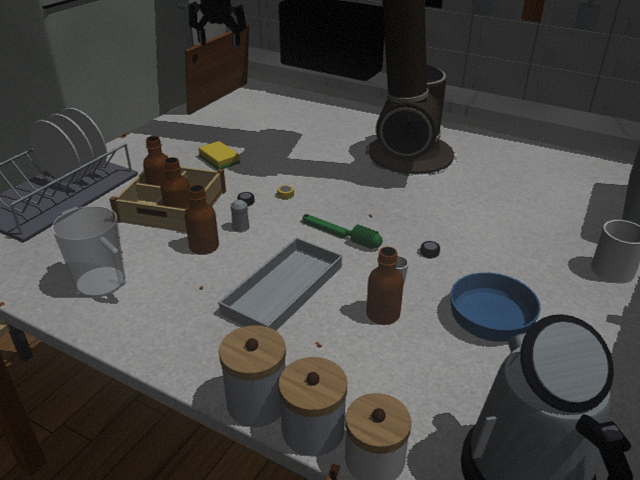

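View pics/top0.png

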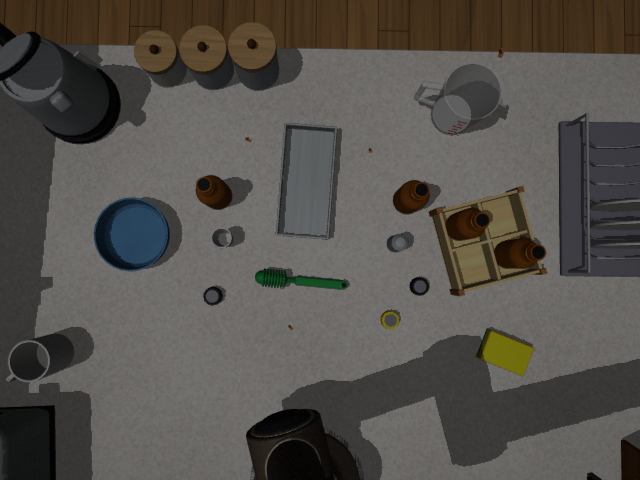

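Top view: loose bottle mouths near (206,184) and (420,188), caps (213,296) and (420,286), yellow decoy (390,319), brush (300,280), tray (308,181), bowl (132,234), crate (488,240). Small cups at (222,238) and (399,242) are obstacles. I'll zoom in next.

```bash
python3 - <<'E'
import cv2,numpy as np
g=lambda a:(255*(a/255.)**0.55).astype('uint8')
t=cv2.imread("pics/top0.png");s=cv2.imread("pics/scene0.png")
a=cv2.resize(g(t[160:320,370:570]),None,fx=3.6,fy=3.6,interpolation=cv2.INTER_CUBIC)
b=cv2.resize(g(s[120:280,90:290]),None,fx=3.6,fy=3.6,interpolation=cv2.INTER_CUBIC)
cv2.imwrite("pics/z1.png",a);cv2.imwrite("pics/z2.png",b)
for n,im in(("top",t),("scene",s)):
    h=cv2.cvtColor(im,cv2.COLOR_BGR2HSV)
    M={"amber":cv2.inRange(h,(4,150,35),(13,255,200)),"green":cv2.inRange(h,(50,120,30),(80,255,255)),"blue":cv2.inRange(h,(98,110,30),(118,255,255)),"black":cv2.inRange(h,(0,0,0),(180,255,52)),"yel":cv2.inRange(h,(24,150,60),(34,255,255))}
    for k,m in M.items():
        for c in cv2.findContours(m,cv2.RETR_EXTERNAL,cv2.CHAIN_APPROX_NONE)[0]:
            A=cv2.contourArea(c)
            if A<(90) or A>12000:continue
            (x,y),(w,hh),an=cv2.minAreaRect(c);print(n,k,round(A),cv2.boundingRect(c),np.round([x,y,w,hh,an],1))
E
```

```text
top amber 172 (508, 240, 30, 28) [522.2 253.1  26.5  28.9  86.6]
top amber 131 (402, 181, 27, 29) [416.8 193.   28.6  20.8  56.3]
top green 755 (255, 269, 92, 20) [300.5 280.8  91.6  16.2   5.7]
top blue 4148 (94, 198, 74, 73) [130.5 234.   72.   73.   90. ]
top black 639 (621, 439, 19, 41) [630. 459.  40.  18.  90.]
top black 6134 (246, 408, 118, 72) [304.5 443.5 117.   71.   -0. ]
top black 4002 (0, 405, 56, 75) [ 27.5 442.   74.   55.   90. ]
top black 892 (10, 343, 36, 37) [ 26.  361.6  36.8  32.6  73.1]
top black 904 (30, 333, 45, 45) [ 54.5 352.   40.2  38.9  72.5]
top black 92 (475, 329, 17, 30) [483.1 343.3   5.6  31.   21.8]
top black 252 (204, 286, 19, 19) [213. 295.  18.  18.   0.]
top black 253 (409, 277, 20, 18) [418.5 285.5  17.   19.   90. ]
top black 159 (256, 269, 39, 18) [274.9 277.3  38.2  16.7   3.2]
top black 101 (501, 262, 40, 17) [520.  269.7  11.8  39.9  82.3]
top black 374 (590, 235, 50, 14) [614.5 241.5  13.   49.   90. ]
top black 891 (494, 233, 51, 35) [518.9 251.4  30.8  49.   70.6]
top black 362 (590, 216, 50, 14) [614.5 222.5  13.   49.   90. ]
top blac
[... 2431 characters left out ...]
, 223, 52, 19) [ 26.  233.   15.5  51.5  85. ]
scene black 338 (303, 218, 79, 31) [341.2 232.1  81.5  10.3  20.3]
scene black 156 (136, 207, 32, 11) [151.3 212.1  31.8   6.2   8.5]
scene black 92 (29, 176, 22, 10) [ 39.3 181.   20.9   7.4  13. ]
scene black 875 (11, 157, 120, 69) [ 69.9 186.8  24.6 122.5  63.4]
scene black 2145 (139, 147, 79, 107) [181.7 198.9 120.2  46.8  53.1]
scene black 1020 (610, 136, 30, 89) [624.5 180.   88.   29.   90. ]
scene black 142 (462, 105, 29, 19) [476.2 113.8  29.8  12.6  14. ]
scene black 334 (42, 0, 56, 20) [67.5  3.7 12.6 58.2 70.6]
scene black 5650 (0, 0, 59, 145) [ 29.  72. 144.  58.  90.]
scene yel 441 (199, 141, 39, 25) [218.2 151.2  34.   20.6  38.7]
```

View pics/z1.png

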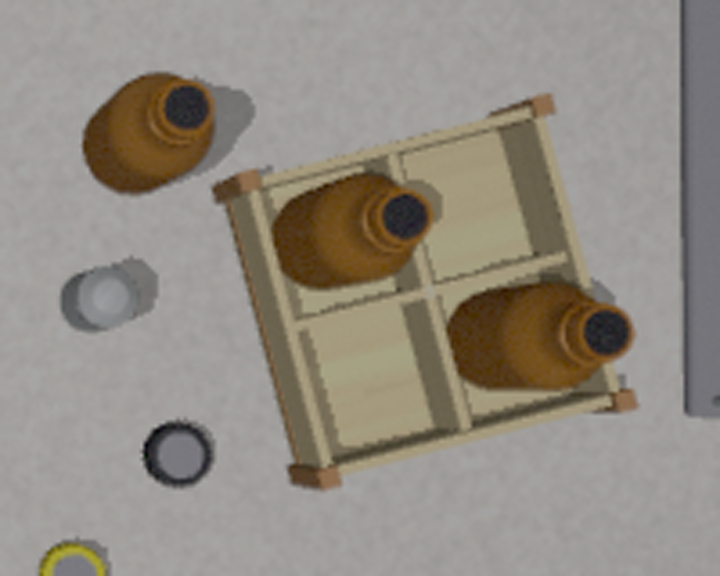

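View pics/z2.png

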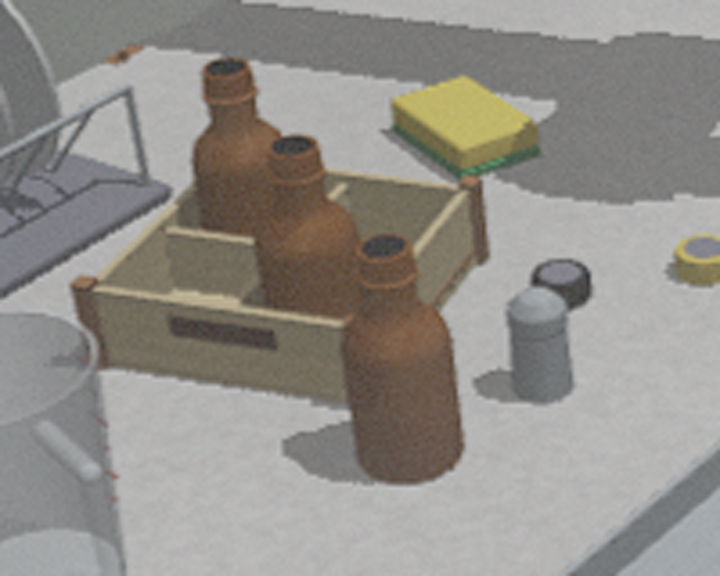

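Zoom 1 (top) and zoom 2 (scene): mouth of the right-hand bottle at top (421.9,189.7) and scene (197.2,188.9). Stored mouths at top (482.8,220.3) and (538.3,252.5), and scene (171.7,160.8) and (153.3,138.9). Crate divider crossing at top (489.4,240.8); the free bays are image upper right and lower left.

```bash
python3 - <<'E'
import cv2,numpy as np
g=lambda a:(255*(a/255.)**0.55).astype('uint8')
t=cv2.imread("pics/top0.png");s=cv2.imread("pics/scene0.png")
cv2.imwrite("pics/z3.png",cv2.resize(g(t[115:315,85:355]),None,fx=2.9,fy=2.9,interpolation=cv2.INTER_CUBIC))
cv2.imwrite("pics/z4.png",cv2.resize(g(s[190:350,210:550]),None,fx=2.3,fy=2.3,interpolation=cv2.INTER_CUBIC))
E
```

```text
(no output)
```

View pics/z3.png

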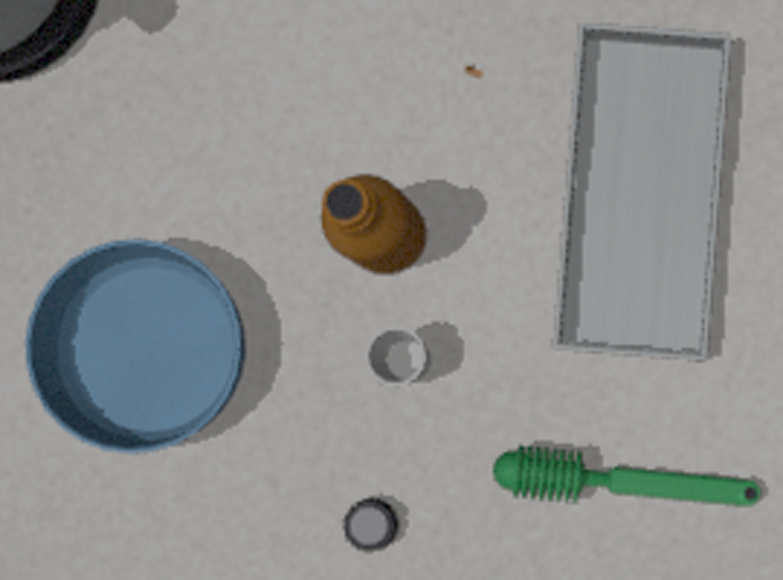

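View pics/z4.png

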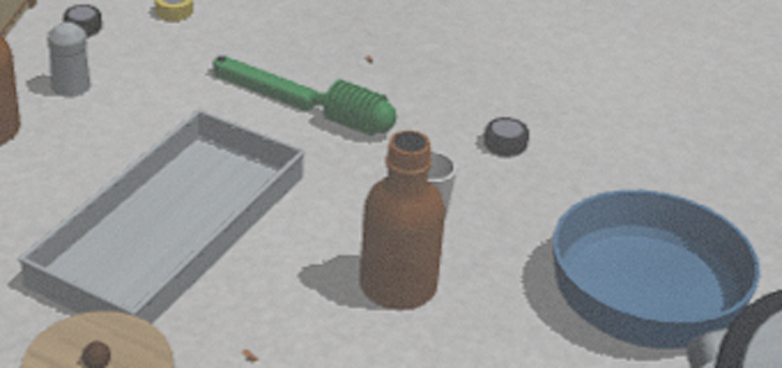

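Zooms 3 and 4: mouth of the left-hand bottle at z3 (346,202) and z4 (410,141). Left cap face at z3 (370,524) and z4 (508,128). Brush handle runs along z3 (612,480)–(749,493) with the head on the left. The tray rim corners and bowl rim are clear. Next I triangulate.

```bash
cat >h.py <<'E'
import numpy as np,cv2
from bench import bot,viewer
from scipy.spatial.transform import Rotation as R
C={n:viewer.read_camera(n) for n in("top","scene")}
def ray(n,p):
    c=C[n];T=c["camera_from_world"];d=np.array([(p[0]-c["cx"])/c["fx"],(p[1]-c["cy"])/c["fy"],1])
    d=T[:3,:3].T@d;return -T[:3,:3].T@T[:3,3],d/np.linalg.norm(d)
def plane(n,p,z):
    o,d=ray(n,p);return (o+d*(z-o[2])/d[2])[:2]
def tri(p,q):
    o1,d1=ray("top",p);o2,d2=ray("scene",q)
    s=np.linalg.lstsq(np.c_[d1,-d2],o2-o1,rcond=None)[0];a=o1+s[0]*d1;b=o2+s[1]*d2
    return (a+b)/2,np.linalg.norm(a-b)
def move(x,y,z,jaw):
    "rows values for TCP goal; jaw=angle deg of closing line in world"
    s=bot.read_state();r=R.from_quat(s["ee_rot"]);d=r.inv().apply(np.array([x,y,z])-s["ee_pos"])
    Y=r.apply([0,1,0]);a=np.degrees(np.arctan2(Y[1],Y[0]));t=(a-jaw+90)%180-90  # tool z down: +turn lowers world angle
    print("norm shift",np.round(d/.25,3),"turn",round(t/90,3),"jaw now",round(a,1),"j6",round(s["joints"][5],2))
E
python3 - <<'E'
from h import *
z1=lambda x,y:(x/3.6+370,y/3.6+160); z2=lambda x,y:(x/3.6+90,y/3.6+120)
z3=lambda x,y:(x/2.9+85,y/2.9+115); z4=lambda x,y:(x/2.3+210,y/2.3+190)
for k,p,q,z in[("botR",z1(187,107),z2(386,248),.14),("botL",z3(346,202),z4(410,141),.14),("st1",z1(406,217),z2(294,147),.14),("st2",z1(606,333),z2(228,68),.14),
 ("capL",z3(370,524),z4(508,128),.018),("capR",z1(182,454),z2(565,276),.018),("hend",z3(749,493),z4(221,63),.016),("hfront",z3(612,480),z4(316,99),.016),
 ("tr1",z3(583,27),z4(22,262),.028),("tr2",z3(730,37),None,.028),("tr3",z3(708,357),z4(200,113),.028),("tr4",z3(556,347),z4(303,152),.028),
 ("bowl",z3(134,345),z4(656,256),.042),("cratecross",z1(430,291),None,.055),("postUR",z1(545,100),z2(85,285),.06),("postLL",z1(318,474),z2(470,183),.06),("postUL",z1(240,184),None,.06),("postLR",z1(628,400),None,.06),
 ("divW",z1(303,324),None,.055),("divE",z1(567,258),None,.055),("divN",z1(393,155),None,.055),("divS",z1(463,428),None,.055),
 ("shaker",z1(108,298),z2(540,300),.05),("cup",z3(400,350),z4(438,165),.05)]:
    print(k,"plane",np.round(plane("top",p,z),4),"" if q is None else ("tri",np.round(tri(p,q)[0],4),round(tri(p,q)[1],4)))
E
```

```text
botR plane [ 0.6095 -0.2129] ('tri', array([ 0.6089, -0.2119,  0.138 ]), np.float64(0.0033))
botL plane [0.6127 0.1997] ('tri', array([0.6124, 0.2012, 0.1387]), np.float64(0.0027))
st1 plane [ 0.553  -0.3286] ('tri', array([ 0.5518, -0.3258,  0.1439]), np.float64(0.003))
st2 plane [ 0.4935 -0.4339] ('tri', array([ 0.4926, -0.4305,  0.1446]), np.float64(0.0025))
capL plane [0.3961 0.2042] ('tri', array([0.3952, 0.2063, 0.0167]), np.float64(0.004))
capR plane [ 0.4226 -0.2401] ('tri', array([ 0.4209, -0.2383,  0.0143]), np.float64(0.0062))
hend plane [ 0.4226 -0.0746] ('tri', array([ 0.4222, -0.0746,  0.0103]), np.float64(0.001))
hfront plane [0.4308 0.0268] ('tri', array([0.4292, 0.0297, 0.0081]), np.float64(0.0059))
tr1 plane [0.7657 0.0533] ('tri', array([0.7788, 0.0186, 0.0664]), np.float64(0.0813))
tr2 plane [ 0.76   -0.0558] 
tr3 plane [ 0.5221 -0.0425] ('tri', array([ 0.521 , -0.0401,  0.0238]), np.float64(0.0058))
tr4 plane [0.5278 0.0691] ('tri', array([0.5275, 0.0702, 0.0252]), np.float64(0.0021))
bowl plane [0.5238 0.3721] ('tri', array([0.5237, 0.3758, 0.0361]), np.float64(0.0029))
cratecross plane [ 0.5196 -0.3741] 
postUR plane [ 0.6306 -0.439 ] ('tri', array([ 0.6297, -0.4381,  0.057 ]), np.float64(0.0048))
postLL plane [ 0.4138 -0.3078] ('tri', array([ 0.4144, -0.3092,  0.0589]), np.float64(0.0024))
postUL plane [ 0.5793 -0.2628] 
postLR plane [ 0.4585 -0.4857] 
divW plane [ 0.4995 -0.3007] 
divE plane [ 0.5399 -0.4535] 
divN plane [ 0.5981 -0.3528] 
divS plane [ 0.4411 -0.3929] 
shaker plane [ 0.5131 -0.1892] ('tri', array([ 0.5118, -0.1859,  0.0606]), np.float64(0.0029))
cup plane [0.5225 0.1791] ('tri', array([0.5198, 0.1851, 0.0491]), np.float64(0.0129))
```

Measured heights agree with the text to 2–5 mm. The crate centre is about (0.521,-0.3755) with yaw 14.5°, so the free bays are A (0.573,-0.406) and B (0.469,-0.345). The tray centre is (0.644,0.006) with yaw -3.5°, and the bowl is at (0.524,0.374). First target is the right-hand bottle.

```bash
python3 -c "
from h import *
move(.609,-.2125,.231,-30.5);move(.609,-.2125,.231,59.5)"
```

```text
norm shift [ 2.137 -0.654  0.   ] turn -0.496 jaw now -75.2 j6 1.57
norm shift [ 2.137 -0.654  0.   ] turn 0.504 jaw now -75.2 j6 1.57
```

```bash
python3 -m inch '[[[0.72,-0.22,0,0],[0.72,-0.22,0,0],[0.72,-0.22,0,0],[0.72,-0.22,0,0],[0.72,-0.22,0,0]]]' 1
python3 -m inch '[[[0.72,-0.22,0,0],[0.72,-0.22,0,0],[0.72,-0.22,0,0],[0.72,-0.22,0,0],[0.72,-0.22,0,0]]]'
python3 -m inch '[[[0.697,-0.214,0,-0.496],[0.697,-0.214,0,-0.496],[0.697,-0.214,0,-0.496],[0.697,-0.214,0,-0.496],[0.697,-0.214,0,-0.496],[0.697,-0.214,0,-0.496],[0.697,-0.214,0,-0.496],[0.697,-0.214,0,-0.496]]]'
python3 -c "
from h import *
move(.609,-.2125,.103,-30.5)"
```

```text
time_s: 0.72
ee_pos: [0.2969, -0.4061, 0.2314]
ee_rot: [0.991, 0.13, 0.001, -0.0]
contact_force: [-0.1, -0.1, 1.1]
width: 0.0855
grasp_force: 0.0
time_s: 1.13
ee_pos: [0.4573, -0.3065, 0.231]
ee_rot: [0.991, 0.13, 0.0, -0.0]
contact_force: [-0.8, -0.2, -0.3]
width: 0.0852
grasp_force: 0.0
time_s: 1.8
ee_pos: [0.6094, -0.2121, 0.2306]
ee_rot: [0.868, 0.497, -0.0, -0.0]
contact_force: [0.3, -0.3, -0.9]
width: 0.0855
grasp_force: 0.0
norm shift [0.001 0.    0.512] turn -0.001 jaw now -30.6 j6 1.77
```

```bash
python3 -m inch '[[[0,0,0.1,0],[0,0,0.2,0],[0,0,0.3,0],[0,0,0.4,0],[0,0,0.47,0],[0,0,0.512,0],[0,0,0.512,0],[0,0,0.512,0]]]'
python3 -m inch '[[[0,0,0,0],[0,0,0,0],[0,0,0,0],[0,0,0,0],[0,0,0,0],[0,0,0,0],[0,0,0,0],[0,0,0,0],[0,0,0,0],[0,0,0,0]]]' 0
python3 -m inch '[[[0,0,-0.02,0],[0,0,-0.04,0],[0,0,-0.06,0],[0,0,-0.08,0]]]'
python3 -c "
from h import *
cv2.imwrite('pics/g1.png',cv2.resize(np.hstack([C['top']['img'][120:320,360:560],C['scene']['img'][100:300,110:310]])[...,::-1],None,fx=2,fy=2))
move(.5734,-.4064,.27,-30.5)"
```

```text
time_s: 2.57
ee_pos: [0.6088, -0.213, 0.1036]
ee_rot: [0.869, 0.496, -0.0, -0.0]
contact_force: [-0.2, -1.0, 0.1]
width: 0.0854
grasp_force: 0.0
time_s: 3.4
ee_pos: [0.6094, -0.2128, 0.1043]
ee_rot: [0.868, 0.496, 0.001, 0.001]
contact_force: [-1.9, 0.3, 6.6]
width: 0.0302
grasp_force: 59.4
time_s: 3.73
ee_pos: [0.6088, -0.2127, 0.1234]
ee_rot: [0.868, 0.496, -0.0, -0.0]
contact_force: [0.2, -0.4, -1.2]
width: 0.0304
grasp_force: 59.5
norm shift [-0.74   0.27  -0.582] turn -0.0 jaw now -30.5 j6 1.77
```

View pics/g1.png

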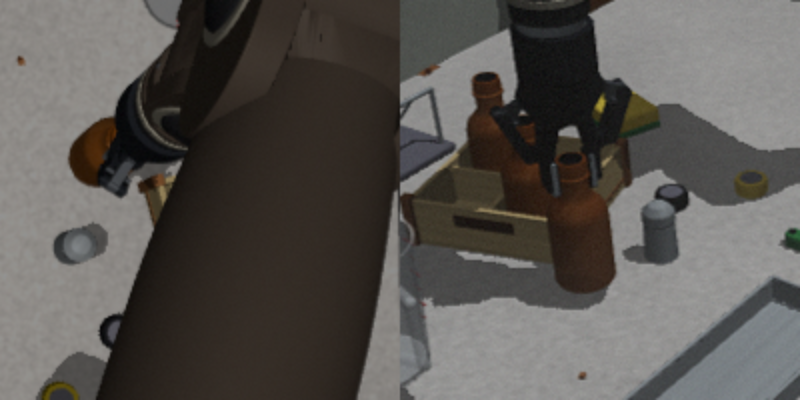

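The bottle is held upright by its neck (scene crop, about (572,160)). Next I lift it, carry it over bay A and lower it.

```bash
python3 -m inch '[[[0,0,-0.1,0],[0,0,-0.22,0],[0,0,-0.34,0],[0,0,-0.46,0],[0,0,-0.56,0],[0,0,-0.588,0],[0,0,-0.588,0]]]'
python3 -m inch '[[[-0.07,0.03,0,0],[-0.17,0.06,0,0],[-0.28,0.1,0,0],[-0.39,0.14,0,0],[-0.5,0.18,0,0],[-0.6,0.22,0,0],[-0.69,0.25,0,0],[-0.74,0.27,0,0],[-0.74,0.27,0,0],[-0.74,0.27,0,0]]]'
python3 -c "
from h import *
cv2.imwrite('pics/g2.png',cv2.resize(np.hstack([C['top']['img'][120:320,400:600],C['scene']['img'][50:250,60:260]])[...,::-1],None,fx=2,fy=2))
move(.5734,-.4064,.120,-30.5)"
```

```text
time_s: 4.42
ee_pos: [0.6099, -0.2131, 0.2724]
ee_rot: [0.868, 0.496, 0.001, 0.002]
contact_force: [-0.7, -0.4, -2.4]
width: 0.0309
grasp_force: 60.2
time_s: 5.25
ee_pos: [0.5728, -0.4065, 0.2683]
ee_rot: [0.869, 0.495, -0.0, -0.001]
contact_force: [-0.1, 0.0, -1.5]
width: 0.0308
grasp_force: 60.1
norm shift [-0.004  0.003  0.598] turn 0.0 jaw now -30.5 j6 1.49
```

View pics/g2.png

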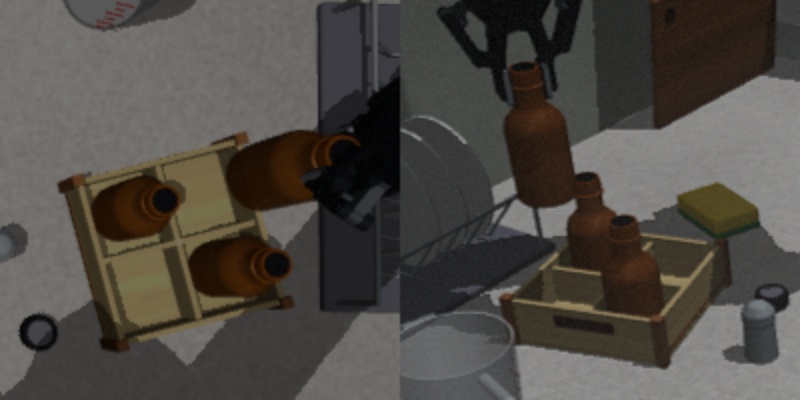

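Top crop: the held bottle hangs over the upper-right bay side, with the parallax expected at this height. I'll lower it in stages.

```bash
python3 -m inch '[[[0,0,0.08,0],[0,0,0.18,0],[0,0,0.28,0],[0,0,0.36,0],[0,0,0.44,0],[0,0,0.5,0],[0,0,0.56,0],[0,0,0.59,0],[0,0,0.6,0],[0,0,0.6,0]]]'
python3 -m inch '[[[0,0,0.008,0],[0,0,0.016,0],[0,0,0.023,0],[0,0,0.023,0],[0,0,0.023,0]]]'
python3 -m inch '[[[0,0,0.006,0],[0,0,0.01,0],[0,0,0.01,0],[0,0,0.01,0]]]'
```

```text
time_s: 6.18
ee_pos: [0.5733, -0.4054, 0.1201]
ee_rot: [0.868, 0.496, -0.0, -0.0]
contact_force: [1.1, -0.5, -1.2]
width: 0.0306
grasp_force: 60.2
time_s: 6.6
ee_pos: [0.5731, -0.4065, 0.1147]
ee_rot: [0.868, 0.496, 0.0, 0.0]
contact_force: [0.3, -0.2, -1.9]
width: 0.0306
grasp_force: 60.2
time_s: 6.93
ee_pos: [0.573, -0.4064, 0.1119]
ee_rot: [0.868, 0.496, -0.0, -0.0]
contact_force: [0.5, -0.1, -1.5]
width: 0.0307
grasp_force: 60.2
```

```bash
python3 -m inch '[[[0,0,0.004,0],[0,0,0.006,0],[0,0,0.006,0],[0,0,0.006,0]]]'
python3 -m inch '[[[0,0,0.002,0],[0,0,0.004,0],[0,0,0.004,0],[0,0,0.004,0]]]'
```

```text
time_s: 7.27
ee_pos: [0.5731, -0.4063, 0.1105]
ee_rot: [0.868, 0.496, -0.0, -0.0]
contact_force: [-0.1, -0.0, -1.7]
width: 0.0306
grasp_force: 60.2
time_s: 7.6
ee_pos: [0.5731, -0.4064, 0.1103]
ee_rot: [0.868, 0.496, 0.0, 0.0]
contact_force: [-1.7, 1.1, 5.3]
width: 0.0308
grasp_force: 60.7
```

Floor contact came at TCP z 0.110, exactly as predicted. Release and rise.

```bash
python3 -m inch '[[[0,0,0,0],[0,0,0,0],[0,0,0,0],[0,0,0,0],[0,0,0,0],[0,0,0,0],[0,0,0,0]]]' 1
python3 -m inch '[[[0,0,-0.05,0],[0,0,-0.15,0],[0,0,-0.25,0],[0,0,-0.35,0],[0,0,-0.45,0],[0,0,-0.5,0],[0,0,-0.5,0]]]'
python3 -c "
from h import *
move(.6126,.2005,.235,-30.5)"
```

```text
time_s: 8.18
ee_pos: [0.5732, -0.4064, 0.1094]
ee_rot: [0.868, 0.496, -0.0, -0.0]
contact_force: [-0.1, 0.1, -0.5]
width: 0.0854
grasp_force: 0.0
time_s: 8.77
ee_pos: [0.5741, -0.4071, 0.2386]
ee_rot: [0.868, 0.496, 0.001, 0.003]
contact_force: [0.2, -1.3, -0.3]
width: 0.085
grasp_force: 0.0
norm shift [ 2.171 -1.098 -0.003] turn -0.0 jaw now -30.5 j6 1.49
```

```bash
python3 -m inch '[[[0.724,-0.366,0,0],[0.724,-0.366,0,0],[0.724,-0.366,0,0],[0.724,-0.366,0,0],[0.724,-0.366,0,0],[0.724,-0.366,0,0]]]'
python3 -m inch '[[[0.724,-0.366,0,0],[0.724,-0.366,0,0],[0.724,-0.366,0,0],[0.724,-0.366,0,0],[0.724,-0.366,0,0],[0.724,-0.366,0,0]]]'
python3 -m inch '[[[0.724,-0.366,0,0],[0.724,-0.366,0,0],[0.724,-0.366,0,0],[0.724,-0.366,0,0],[0.724,-0.366,0,0],[0.724,-0.366,0,0],[0.724,-0.366,0,0],[0.724,-0.366,0,0]]]'
python3 -c "
from h import *
move(.6126,.2005,.105,-30.5)"
```

```text
time_s: 9.37
ee_pos: [0.5858, -0.1978, 0.2331]
ee_rot: [0.867, 0.498, -0.0, -0.002]
contact_force: [0.7, -0.9, 0.0]
width: 0.0854
grasp_force: 0.0
time_s: 9.87
ee_pos: [0.5988, 0.0041, 0.2325]
ee_rot: [0.867, 0.499, -0.001, -0.002]
contact_force: [0.4, -1.0, -0.2]
width: 0.0854
grasp_force: 0.0
time_s: 10.53
ee_pos: [0.6121, 0.2003, 0.233]
ee_rot: [0.868, 0.496, -0.001, -0.0]
contact_force: [0.8, -0.5, -0.5]
width: 0.0854
grasp_force: 0.0
norm shift [ 0.005 -0.002  0.516] turn -0.001 jaw now -30.6 j6 2.42
```

```bash
python3 -m inch '[[[0,0,0.1,0],[0,0,0.2,0],[0,0,0.3,0],[0,0,0.4,0],[0,0,0.47,0],[0,0,0.516,0],[0,0,0.516,0],[0,0,0.516,0]]]'
python3 -m inch '[[[0,0,0,0],[0,0,0,0],[0,0,0,0],[0,0,0,0],[0,0,0,0],[0,0,0,0],[0,0,0,0],[0,0,0,0],[0,0,0,0],[0,0,0,0]]]' 0
python3 -m inch '[[[0,0,-0.05,0],[0,0,-0.15,0],[0,0,-0.27,0],[0,0,-0.4,0],[0,0,-0.52,0],[0,0,-0.62,0],[0,0,-0.68,0],[0,0,-0.68,0]]]'
python3 -c "
from h import *
move(.4686,-.3446,.275,-30.5)"
```

```text
time_s: 11.3
ee_pos: [0.6125, 0.1998, 0.1057]
ee_rot: [0.869, 0.495, -0.0, -0.0]
contact_force: [0.6, 0.4, 0.0]
width: 0.0854
grasp_force: 0.0
time_s: 12.13
ee_pos: [0.6132, 0.201, 0.1066]
ee_rot: [0.868, 0.496, 0.001, 0.0]
contact_force: [0.6, -0.2, 6.5]
width: 0.0306
grasp_force: 59.7
time_s: 12.8
ee_pos: [0.6133, 0.2011, 0.2787]
ee_rot: [0.868, 0.496, 0.002, 0.0]
contact_force: [0.1, 0.3, -2.4]
width: 0.0305
grasp_force: 60.1
norm shift [-2.172e+00  6.120e-01 -1.000e-03] turn -0.0 jaw now -30.5 j6 2.42
```

```bash
python3 -m inch '[[[-0.06,0.02,0,0],[-0.18,0.05,0,0],[-0.32,0.09,0,0],[-0.46,0.13,0,0],[-0.6,0.17,0,0],[-0.724,0.204,0,0]]]'
python3 -m inch '[[[-0.14,0.04,0,0],[-0.28,0.08,0,0],[-0.42,0.12,0,0],[-0.56,0.16,0,0],[-0.724,0.204,0,0]]]'
python3 -m inch '[[[-0.14,0.04,0,0],[-0.28,0.08,0,0],[-0.42,0.12,0,0],[-0.54,0.152,0,0],[-0.64,0.18,0,0],[-0.7,0.197,0,0],[-0.724,0.204,0,0],[-0.724,0.204,0,0],[-0.724,0.204,0,0]]]'
python3 -c "
from h import *
cv2.imwrite('pics/g3.png',cv2.resize(np.hstack([C['top']['img'][120:320,400:600],C['scene']['img'][50:250,60:260]])[...,::-1],None,fx=2,fy=2))
move(.4686,-.3446,.122,-30.5)"
```

```text
time_s: 13.4
ee_pos: [0.5625, 0.0167, 0.2732]
ee_rot: [0.868, 0.496, -0.002, -0.001]
contact_force: [0.8, 0.1, -2.8]
width: 0.0307
grasp_force: 59.9
time_s: 13.82
ee_pos: [0.5148, -0.1633, 0.2733]
ee_rot: [0.868, 0.496, -0.001, -0.001]
contact_force: [2.0, -0.8, -3.0]
width: 0.0305
grasp_force: 59.9
time_s: 14.57
ee_pos: [0.4682, -0.3433, 0.2743]
ee_rot: [0.868, 0.496, -0.0, -0.001]
contact_force: [0.2, -0.8, -2.9]
width: 0.0306
grasp_force: 59.9
norm shift [-0.007  0.004  0.612] turn 0.0 jaw now -30.5 j6 1.47
```

View pics/g3.png

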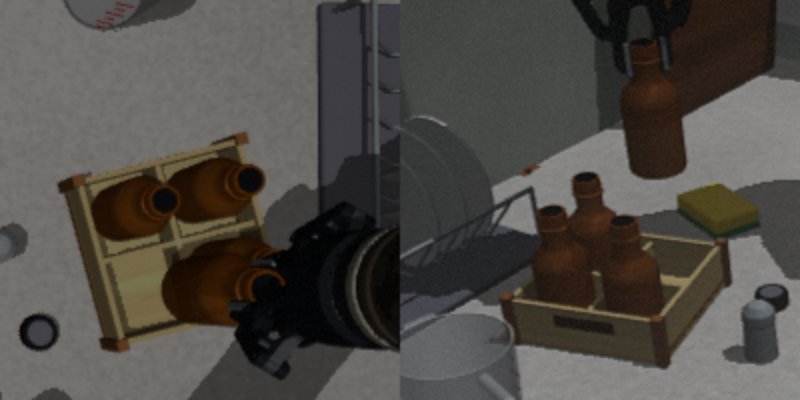

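Top crop: the first bottle stands well inside its bay, mouth at about (248,181). The second hangs over the lower-left bay. Lowering it now.

```bash
python3 -m inch '[[[-0.006,0.003,0.08,0],[-0.006,0.003,0.18,0],[-0.006,0.003,0.28,0],[-0.006,0.003,0.36,0],[-0.006,0.003,0.44,0],[-0.006,0.003,0.5,0],[-0.006,0.003,0.56,0],[-0.006,0.003,0.6,0],[-0.006,0.003,0.614,0],[-0.006,0.003,0.614,0]]]'
python3 -m inch '[[[0,0,0.008,0],[0,0,0.016,0],[0,0,0.026,0],[0,0,0.03,0],[0,0,0.03,0],[0,0,0.03,0]]]'
python3 -m inch '[[[0,0,0.003,0],[0,0,0.006,0],[0,0,0.006,0],[0,0,0.006,0]]]'
```

```text
time_s: 15.5
ee_pos: [0.4685, -0.3446, 0.1213]
ee_rot: [0.868, 0.496, -0.0, -0.001]
contact_force: [-0.6, -0.4, -2.6]
width: 0.0307
grasp_force: 60.0
time_s: 16.0
ee_pos: [0.4686, -0.3457, 0.1147]
ee_rot: [0.868, 0.496, 0.0, 0.0]
contact_force: [0.2, -0.2, -2.3]
width: 0.0304
grasp_force: 60.0
time_s: 16.33
ee_pos: [0.4685, -0.3456, 0.113]
ee_rot: [0.868, 0.496, -0.0, -0.0]
contact_force: [-0.2, 0.5, -1.9]
width: 0.0309
grasp_force: 60.0
```

```bash
python3 -m inch '[[[0,0,0.002,0],[0,0,0.005,0],[0,0,0.005,0],[0,0,0.005,0]]]'
```

```text
time_s: 16.67
ee_pos: [0.4687, -0.3457, 0.1125]
ee_rot: [0.868, 0.496, 0.0, 0.0]
contact_force: [-0.7, 0.0, 4.8]
width: 0.0307
grasp_force: 60.8
```

```bash
python3 -m inch '[[[0,0,0,0],[0,0,0,0],[0,0,0,0],[0,0,0,0],[0,0,0,0],[0,0,0,0],[0,0,0,0]]]' 1
python3 -m inch '[[[0,0,-0.05,0],[0,0,-0.15,0],[0,0,-0.25,0],[0,0,-0.35,0],[0,0,-0.45,0],[0,0,-0.45,0]]]'
python3 -c "
from h import *
move(.4222,-.2393,.225,14.5)"
```

```text
time_s: 17.25
ee_pos: [0.4686, -0.3456, 0.1117]
ee_rot: [0.868, 0.496, -0.0, -0.0]
contact_force: [-0.2, -0.9, -0.3]
width: 0.0854
grasp_force: 0.0
time_s: 17.75
ee_pos: [0.47, -0.3466, 0.2297]
ee_rot: [0.868, 0.496, 0.002, 0.004]
contact_force: [0.7, -0.3, 0.4]
width: 0.0858
grasp_force: 0.0
norm shift [ 0.272 -0.378  0.   ] turn -0.5 jaw now -30.5 j6 1.47
```

```bash
python3 -m inch '[[[0.272,-0.378,0,-0.5],[0.272,-0.378,0,-0.5],[0.272,-0.378,0,-0.5],[0.272,-0.378,0,-0.5],[0.272,-0.378,0,-0.5],[0.272,-0.378,0,-0.5],[0.272,-0.378,0,-0.5],[0.272,-0.378,0,-0.5],[0.272,-0.378,0,-0.5]]]' 0.75
python3 -c "
from h import *
cv2.imwrite('pics/g4.png',cv2.resize(np.hstack([C['top']['img'][120:320,400:600],C['scene']['img'][80:280,110:310]])[...,::-1],None,fx=2,fy=2))
move(.4222,-.2393,.004,14.5)"
```

```text
time_s: 18.6
ee_pos: [0.4213, -0.2387, 0.2231]
ee_rot: [0.613, 0.79, -0.0, -0.001]
contact_force: [0.2, 0.3, 0.3]
width: 0.0642
grasp_force: 0.0
norm shift [-0.003  0.003  0.878] turn -0.001 jaw now 14.4 j6 0.8
```

View pics/g4.png

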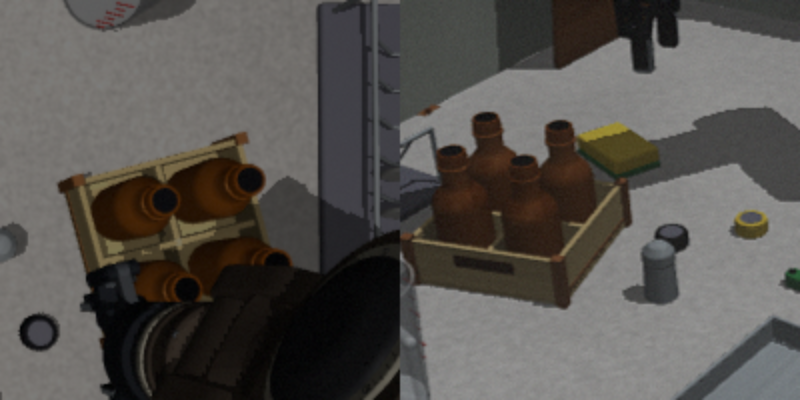

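All four bottles stand upright, one in each bay. The right-hand cap is untouched at crop (38,331). Descending to it.

```bash
python3 -m inch '[[[-0.003,0.003,0.14,0],[-0.003,0.003,0.28,0],[-0.003,0.003,0.42,0],[-0.003,0.003,0.56,0],[-0.003,0.003,0.68,0],[-0.003,0.003,0.76,0],[-0.003,0.003,0.82,0],[-0.003,0.003,0.86,0],[-0.003,0.003,0.878,0],[-0.003,0.003,0.878,0],[-0.003,0.003,0.878,0]]]'
python3 -m inch '[[[0,0,0,0],[0,0,0,0],[0,0,0,0],[0,0,0,0],[0,0,0,0],[0,0,0,0],[0,0,0,0],[0,0,0,0]]]' 0
```

```text
time_s: 19.62
ee_pos: [0.423, -0.2398, 0.0054]
ee_rot: [0.613, 0.79, 0.0, 0.0]
contact_force: [-0.8, 1.4, 0.3]
width: 0.064
grasp_force: 0.0
time_s: 20.28
ee_pos: [0.4235, -0.24, 0.0063]
ee_rot: [0.612, 0.791, 0.0, 0.001]
contact_force: [-0.6, 0.4, 6.2]
width: 0.0348
grasp_force: 59.3
```

```bash
python3 -m inch '[[[0,0,-0.08,0],[0,0,-0.2,0],[0,0,-0.34,0],[0,0,-0.48,0],[0,0,-0.6,0],[0,0,-0.68,0],[0,0,-0.7,0],[0,0,-0.7,0]]]'
python3 -c "
from h import *
move(.5295,.3525,.18,14.4)"
```

```text
time_s: 20.95
ee_pos: [0.4236, -0.2401, 0.1817]
ee_rot: [0.612, 0.79, 0.0, 0.002]
contact_force: [-0.7, 0.2, -1.2]
width: 0.0354
grasp_force: 59.8
norm shift [ 2.185  1.007 -0.004] turn 0.001 jaw now 14.5 j6 0.8
```

```bash
python3 -m inch '[[[0.728,0.336,0,0],[0.728,0.336,0,0],[0.728,0.336,0,0],[0.728,0.336,0,0],[0.728,0.336,0,0],[0.728,0.336,0,0]]]'
python3 -m inch '[[[0.728,0.336,0,0],[0.728,0.336,0,0],[0.728,0.336,0,0],[0.728,0.336,0,0],[0.728,0.336,0,0],[0.728,0.336,0,0]]]'
python3 -m inch '[[[0.728,0.336,0,0],[0.728,0.336,0,0],[0.728,0.336,0,0],[0.728,0.336,0,0],[0.728,0.336,0,0],[0.728,0.336,0,0],[0.728,0.336,0,0],[0.728,0.336,0,0]]]'
python3 -c "
from h import *
move(.5295,.3525,.015,14.4)"
```

```text
time_s: 21.55
ee_pos: [0.4581, -0.0374, 0.1777]
ee_rot: [0.61, 0.792, 0.0, -0.002]
contact_force: [0.1, 0.7, 0.3]
width: 0.0353
grasp_force: 59.9
time_s: 22.05
ee_pos: [0.4944, 0.1593, 0.1773]
ee_rot: [0.61, 0.792, -0.001, -0.001]
contact_force: [-0.1, -0.3, 0.6]
width: 0.035
grasp_force: 59.9
time_s: 22.72
ee_pos: [0.5298, 0.351, 0.178]
ee_rot: [0.613, 0.79, -0.002, -0.0]
contact_force: [-0.7, -0.1, 0.5]
width: 0.0353
grasp_force: 60.0
norm shift [0.009 0.001 0.657] turn -0.0 jaw now 14.4 j6 1.9
```

```bash
python3 -m inch '[[[0.006,0.001,0.1,0],[0.006,0.001,0.22,0],[0.006,0.001,0.34,0],[0.006,0.001,0.46,0],[0.006,0.001,0.54,0],[0.006,0.001,0.6,0],[0.006,0.001,0.64,0],[0.006,0.001,0.665,0],[0.006,0.001,0.668,0],[0.006,0.001,0.668,0]]]'
python3 -c "
from h import *
cv2.imwrite('pics/g5.png',cv2.resize(C['scene']['img'][180:360,400:600][...,::-1],None,fx=2.5,fy=2.5))"
```

```text
time_s: 23.65
ee_pos: [0.5305, 0.3533, 0.0135]
ee_rot: [0.613, 0.79, 0.0, 0.0]
contact_force: [-0.9, 1.2, -0.3]
width: 0.0351
grasp_force: 60.0
```

View pics/g5.png

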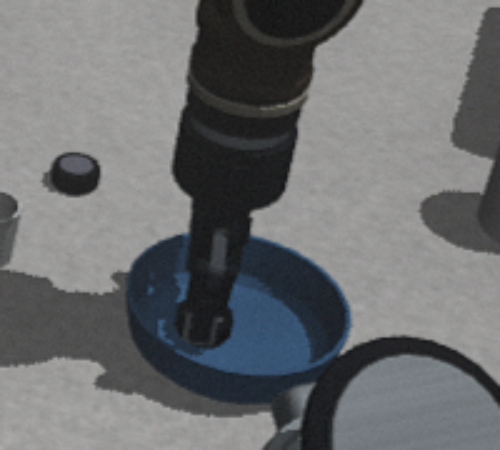

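The fingers hold the cap just above the bowl floor, clear of the walls. I'll lower the last 2 mm, release and lift.

```bash
python3 -m inch '[[[0,0,0.005,0],[0,0,0.01,0],[0,0,0.01,0],[0,0,0.01,0]]]'
python3 -m inch '[[[0,0,0,0],[0,0,0,0],[0,0,0,0],[0,0,0,0],[0,0,0,0]]]' 0.6
python3 -m inch '[[[0,0,-0.08,0],[0,0,-0.2,0],[0,0,-0.34,0],[0,0,-0.44,0],[0,0,-0.5,0],[0,0,-0.5,0]]]'
python3 -c "
from h import *
move(.3957,.205,.13,14.4)"
```

```text
time_s: 24.08
ee_pos: [0.5307, 0.3541, 0.0114]
ee_rot: [0.612, 0.791, 0.001, 0.0]
contact_force: [-1.0, -1.1, 5.4]
width: 0.0351
grasp_force: 60.5
time_s: 24.5
ee_pos: [0.5299, 0.3535, 0.01]
ee_rot: [0.612, 0.791, -0.0, -0.0]
contact_force: [-0.9, 0.0, -0.5]
width: 0.0513
grasp_force: 0.0
time_s: 25.0
ee_pos: [0.5318, 0.3548, 0.1398]
ee_rot: [0.612, 0.791, 0.003, 0.001]
contact_force: [0.6, -0.3, -0.0]
width: 0.0511
grasp_force: 0.0
norm shift [-0.442 -0.67   0.021] turn 0.001 jaw now 14.5 j6 1.91
```

```bash
python3 -m inch '[[[-0.442,-0.67,0,0],[-0.442,-0.67,0,0],[-0.442,-0.67,0,0],[-0.442,-0.67,0,0],[-0.442,-0.67,0,0],[-0.442,-0.67,0,0],[-0.442,-0.67,0,0],[-0.442,-0.67,0,0]]]' 0.75
python3 -c "
from h import *
move(.3957,.205,.0045,14.4)"
```

```text
time_s: 25.77
ee_pos: [0.3956, 0.2049, 0.1345]
ee_rot: [0.613, 0.79, -0.0, -0.0]
contact_force: [-0.3, 0.6, 0.2]
width: 0.064
grasp_force: 0.0
norm shift [-0.001 -0.002  0.521] turn 0.001 jaw now 14.5 j6 1.8
```

```bash
python3 -m inch '[[[0,0,0.1,0],[0,0,0.22,0],[0,0,0.34,0],[0,0,0.43,0],[0,0,0.49,0],[0,0,0.519,0],[0,0,0.519,0],[0,0,0.519,0]]]'
python3 -m inch '[[[0,0,0,0],[0,0,0,0],[0,0,0,0],[0,0,0,0],[0,0,0,0],[0,0,0,0],[0,0,0,0],[0,0,0,0]]]' 0
python3 -m inch '[[[0,0,-0.08,0],[0,0,-0.2,0],[0,0,-0.34,0],[0,0,-0.44,0],[0,0,-0.52,0],[0,0,-0.52,0]]]'
python3 -c "
from h import *
move(.5185,.3965,.136,14.4)"
```

```text
time_s: 26.53
ee_pos: [0.3959, 0.2053, 0.0055]
ee_rot: [0.612, 0.791, -0.0, -0.0]
contact_force: [-0.3, 0.5, 0.3]
width: 0.0641
grasp_force: 0.0
time_s: 27.2
ee_pos: [0.3966, 0.2054, 0.0072]
ee_rot: [0.612, 0.791, 0.001, 0.001]
contact_force: [0.6, -0.7, 5.3]
width: 0.0354
grasp_force: 59.3
time_s: 27.7
ee_pos: [0.3979, 0.206, 0.1408]
ee_rot: [0.612, 0.79, 0.004, 0.002]
contact_force: [1.3, 1.1, -0.8]
width: 0.0349
grasp_force: 59.8
norm shift [0.619 0.665 0.005] turn 0.001 jaw now 14.5 j6 1.8
```

```bash
python3 -m inch '[[[0.619,0.665,0,0],[0.619,0.665,0,0],[0.619,0.665,0,0],[0.619,0.665,0,0],[0.619,0.665,0,0],[0.619,0.665,0,0],[0.619,0.665,0,0],[0.619,0.665,0,0],[0.619,0.665,0,0]]]'
python3 -c "
from h import *
cv2.imwrite('pics/g6.png',cv2.resize(C['scene']['img'][180:360,400:600][...,::-1],None,fx=2.5,fy=2.5))
move(.5185,.3965,.0145,14.4)"
```

```text
time_s: 28.55
ee_pos: [0.5169, 0.3953, 0.134]
ee_rot: [0.612, 0.791, -0.001, -0.0]
contact_force: [-0.3, -0.4, -0.5]
width: 0.0354
grasp_force: 60.0
norm shift [0.005 0.007 0.483] turn 0.0 jaw now 14.4 j6 1.97
```

View pics/g6.png

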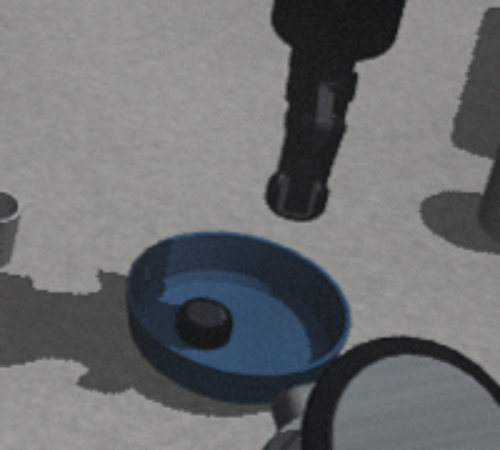

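The first cap lies flat on the bowl floor at crop (205,322). The second is held above free floor, so I lower it.

```bash
python3 -m inch '[[[0.004,0.005,0.1,0],[0.004,0.005,0.2,0],[0.004,0.005,0.3,0],[0.004,0.005,0.38,0],[0.004,0.005,0.44,0],[0.004,0.005,0.475,0],[0.004,0.005,0.487,0],[0.004,0.005,0.487,0],[0.004,0.005,0.487,0]]]'
python3 -m inch '[[[0,0,0.004,0],[0,0,0.008,0],[0,0,0.008,0],[0,0,0.008,0]]]'
```

```text
time_s: 29.4
ee_pos: [0.5192, 0.3976, 0.015]
ee_rot: [0.613, 0.79, 0.001, 0.0]
contact_force: [-0.3, 0.1, -0.2]
width: 0.0352
grasp_force: 60.0
time_s: 29.73
ee_pos: [0.519, 0.3977, 0.0122]
ee_rot: [0.612, 0.791, 0.0, 0.0]
contact_force: [-0.7, -0.1, 0.5]
width: 0.0353
grasp_force: 60.0
```

```bash
python3 -m inch '[[[0,0,0.003,0],[0,0,0.003,0],[0,0,0.003,0]]]'
python3 -m inch '[[[0,0,0,0],[0,0,0,0],[0,0,0,0],[0,0,0,0],[0,0,0,0]]]' 0.6
python3 -m inch '[[[0,0,-0.08,0],[0,0,-0.2,0],[0,0,-0.34,0],[0,0,-0.44,0],[0,0,-0.5,0],[0,0,-0.5,0]]]'
python3 -c "
from h import *
move(.43,.0145,.13,-4.6)
h=cv2.cvtColor(C['top']['img'],cv2.COLOR_RGB2HSV);m=cv2.inRange(h,(50,100,30),(80,255,255));ys,xs=np.nonzero(m)
k=(xs>255)&(xs<355)&(ys>255)&(ys<300);xs,ys=xs[k],ys[k]
a=np.array([plane('top',(x,y),.016) for x,y in zip(xs,ys)])
print(a[:,1].min(),a[:,1].max());b=a[(a[:,1]<.02)&(a[:,1]>-.075)];p=np.polyfit(b[:,1],b[:,0],1);print(p,np.polyval(p,.0145),np.degrees(np.arctan2(1,p[0])))
"
```

```text
time_s: 29.98
ee_pos: [0.519, 0.3977, 0.0122]
ee_rot: [0.612, 0.791, 0.001, 0.0]
contact_force: [-1.6, -1.3, 5.6]
width: 0.0352
grasp_force: 60.4
time_s: 30.4
ee_pos: [0.5187, 0.3974, 0.0108]
ee_rot: [0.612, 0.791, -0.0, -0.0]
contact_force: [0.3, 0.9, 0.6]
width: 0.0512
grasp_force: 0.0
time_s: 30.9
ee_pos: [0.5204, 0.3987, 0.1406]
ee_rot: [0.612, 0.791, 0.003, 0.001]
contact_force: [0.6, 0.4, 0.4]
width: 0.0514
grasp_force: 0.0
norm shift [-1.395 -0.728  0.024] turn 0.212 jaw now 14.5 j6 1.97
-0.08042921241119147 0.11285659728569905
[0.08243987 0.42935706] 0.430552437483863 85.28720055239458
```

```bash
python3 -m inch '[[[-0.69,-0.363,0,0],[-0.69,-0.363,0,0],[-0.69,-0.363,0,0],[-0.69,-0.363,0,0],[-0.69,-0.363,0,0],[-0.69,-0.363,0,0]]]' 0.6
python3 -m inch '[[[-0.697,-0.363,0,0.213],[-0.697,-0.363,0,0.213],[-0.697,-0.363,0,0.213],[-0.697,-0.363,0,0.213],[-0.697,-0.363,0,0.213],[-0.697,-0.363,0,0.213],[-0.697,-0.363,0,0.213],[-0.697,-0.363,0,0.213]]]'
python3 -c "
from h import *
move(.4307,.0165,.0045,-4.7)"
```

```text
time_s: 31.5
ee_pos: [0.4713, 0.203, 0.1343]
ee_rot: [0.614, 0.789, -0.002, -0.001]
contact_force: [0.5, 1.1, 0.7]
width: 0.0509
grasp_force: 0.0
time_s: 32.17
ee_pos: [0.4294, 0.0166, 0.1351]
ee_rot: [0.736, 0.677, -0.0, -0.001]
contact_force: [-0.0, 0.8, -1.0]
width: 0.0512
grasp_force: 0.0
norm shift [-0.003  0.005  0.524] turn 0.001 jaw now -4.6 j6 1.69
```

```bash
python3 -m inch '[[[0,0.004,0.1,0],[0,0.004,0.22,0],[0,0.004,0.34,0],[0,0.004,0.43,0],[0,0.004,0.49,0],[0,0.004,0.522,0],[0,0.004,0.522,0],[0,0.004,0.522,0]]]'
python3 -m inch '[[[0,0,0,0],[0,0,0,0],[0,0,0,0],[0,0,0,0],[0,0,0,0],[0,0,0,0],[0,0,0,0],[0,0,0,0]]]' 0
python3 -m inch '[[[0,0,-0.05,0],[0,0,-0.13,0],[0,0,-0.23,0],[0,0,-0.33,0],[0,0,-0.41,0],[0,0,-0.44,0],[0,0,-0.44,0]]]'
python3 -c "
from h import *
move(.644,.006,.115,-93.5)
cv2.imwrite('pics/g7.png',cv2.resize(C['scene']['img'][150:330,220:420][...,::-1],None,fx=2.5,fy=2.5))"
```

```text
time_s: 32.93
ee_pos: [0.4309, 0.0169, 0.0057]
ee_rot: [0.735, 0.678, -0.0, -0.0]
contact_force: [-0.4, -0.0, 0.9]
width: 0.0513
grasp_force: 0.0
time_s: 33.6
ee_pos: [0.4318, 0.0164, 0.0069]
ee_rot: [0.736, 0.677, 0.001, 0.001]
contact_force: [-2.1, 0.1, 6.0]
width: 0.0181
grasp_force: 59.7
time_s: 34.18
ee_pos: [0.4321, 0.0163, 0.1175]
ee_rot: [0.736, 0.677, 0.002, 0.001]
contact_force: [0.4, -0.5, -1.6]
width: 0.0182
grasp_force: 59.0
norm shift [ 0.029  0.855 -0.001] turn 0.987 jaw now -4.7 j6 1.69
```

View pics/g7.png

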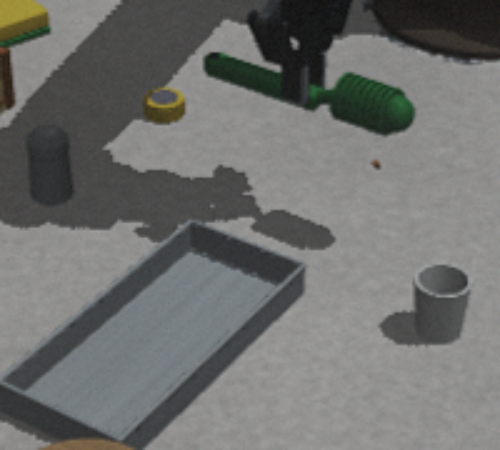

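The brush is gripped at its balance point and hangs level. A +90° turn would exceed j6's range, so I turn it the other way, head towards the base.

```bash
python3 -m inch '[[[0.01,0.08,0,-0.08],[0.01,0.16,0,-0.16],[0.015,0.25,0,-0.24],[0.02,0.34,0,-0.32],[0.02,0.43,0,-0.4],[0.03,0.52,0,-0.48],[0.03,0.61,0,-0.56],[0.03,0.7,0,-0.64],[0.03,0.78,0,-0.72],[0.03,0.855,0,-0.8],[0.03,0.855,0,-0.86],[0.03,0.855,0,-0.9]]]'
python3 -c "
from h import *
move(.644,.006,.115,-93.5)"
```

```text
time_s: 35.28
ee_pos: [0.6442, 0.0061, 0.1123]
ee_rot: [0.117, 0.993, -0.0, -0.002]
contact_force: [-0.0, -0.4, -1.4]
width: 0.0179
grasp_force: 59.0
norm shift [-0.002 -0.    -0.009] turn -0.113 jaw now 76.3 j6 0.25
```

```bash
python3 -m inch '[[[0,0,0,-0.06],[0,0,0,-0.113],[0,0,0,-0.113],[0,0,0,-0.113]]]'
python3 -m inch '[[[0,0,0.05,0],[0,0,0.11,0],[0,0,0.18,0],[0,0,0.25,0],[0,0,0.31,0],[0,0,0.36,0],[0,0,0.385,0],[0,0,0.392,0],[0,0,0.392,0],[0,0,0.392,0]]]'
python3 -c "
from h import *
move(.644,.006,.0099,86.5)
cv2.imwrite('pics/g8.png',cv2.resize(C['scene']['img'][180:360,210:410][...,::-1],None,fx=2.5,fy=2.5))"
```

```text
time_s: 35.72
ee_pos: [0.6437, 0.0062, 0.1145]
ee_rot: [0.033, 0.999, -0.0, -0.001]
contact_force: [-0.4, -0.0, -0.2]
width: 0.0185
grasp_force: 59.0
time_s: 36.55
ee_pos: [0.6448, 0.0062, 0.0183]
ee_rot: [0.031, 1.0, 0.0, 0.0]
contact_force: [-0.5, 0.4, -1.4]
width: 0.0182
grasp_force: 59.0
norm shift [ 0.004 -0.001  0.035] turn -0.001 jaw now 86.4 j6 0.07
```

View pics/g8.png

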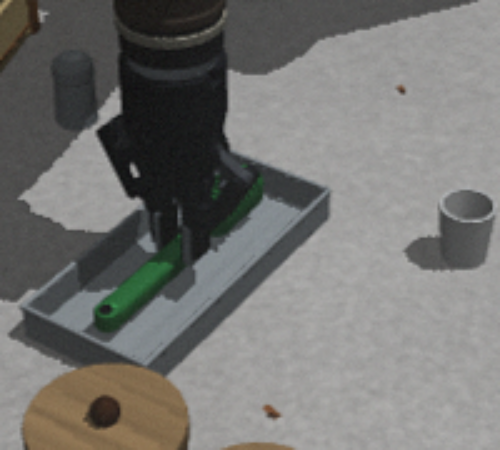

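The brush lies lengthways within the tray walls. I'll lower it to the floor, open only partway and lift.

```bash
python3 -m inch '[[[0,0,0.012,0],[0,0,0.022,0],[0,0,0.03,0],[0,0,0.033,0],[0,0,0.033,0],[0,0,0.033,0]]]'
python3 -m inch '[[[0,0,0.003,0],[0,0,0.006,0],[0,0,0.006,0],[0,0,0.006,0]]]'
```

```text
time_s: 37.15
ee_pos: [0.6444, 0.0062, 0.01]
ee_rot: [0.031, 1.0, 0.0, 0.0]
contact_force: [-1.8, 0.5, 5.2]
width: 0.0178
grasp_force: 59.7
time_s: 37.48
ee_pos: [0.6444, 0.0062, 0.0099]
ee_rot: [0.031, 1.0, 0.0, 0.001]
contact_force: [-6.1, -0.6, 14.1]
width: 0.0182
grasp_force: 60.8
```

Contact. Release and withdraw.

```bash
python3 -m inch '[[[0,0,-0.005,0],[0,0,-0.005,0],[0,0,-0.005,0],[0,0,-0.005,0],[0,0,-0.005,0]]]' 0.45
python3 -m inch '[[[0,0,-0.08,0],[0,0,-0.2,0],[0,0,-0.36,0],[0,0,-0.5,0],[0,0,-0.62,0],[0,0,-0.74,0],[0,0,-0.8,0],[0,0,-0.8,0]]]'
python3 -m inch '[[[-0.1,0,0,0],[-0.1,0,0,0],[-0.25,0,0,0],[-0.4,0,0,0],[-0.56,0,0,0],[-0.7,0,0,0],[-0.86,0,0,0],[-1,0,0,0],[-1,0,0,0],[-1,0,0,0]]]'
python3 -c "
from h import *
print(bot.read_state()['ee_pos'])
cv2.imwrite('pics/f1.png',np.vstack([C['scene']['img'][100:350,90:560],C['top']['img'][110:310,90:560]])[...,::-1])"
```

```text
time_s: 37.9
ee_pos: [0.6442, 0.0062, 0.0086]
ee_rot: [0.031, 1.0, -0.0, -0.0]
contact_force: [0.4, 0.4, 0.0]
width: 0.0388
grasp_force: 0.0
time_s: 38.57
ee_pos: [0.646, 0.0062, 0.2136]
ee_rot: [0.031, 1.0, 0.0, 0.003]
contact_force: [-0.7, -0.8, -0.7]
width: 0.0383
grasp_force: 0.0
time_s: 39.4
ee_pos: [0.8336, -0.0089, 0.22]
ee_rot: [0.031, 0.999, -0.0, -0.007]
contact_force: [11.7, -0.3, 3.6]
width: 0.0386
grasp_force: 0.0
[ 0.84010157 -0.00873023  0.2184352 ]
```

View pics/f1.png

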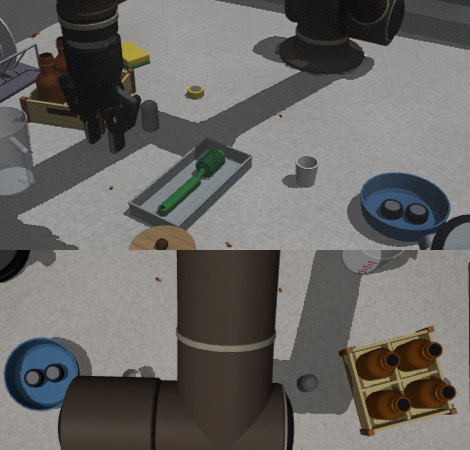

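Caps, brush and bottles are all in place, but I retreated outward: the tool's x axis now points towards the base. I'll bring the arm back in and check.

```bash
python3 -m inch '[[[0.1,0,-0.05,0],[0.25,0,-0.05,0],[0.4,0,-0.05,0],[0.56,0,-0.05,0],[0.7,0,-0.05,0],[0.86,0,-0.05,0],[1,0,-0.05,0],[1,0,-0.05,0],[1,0,-0.05,0]]]'
python3 -m inch '[[[0.16,0,0,0],[0.3,0,0,0],[0.46,0,0,0],[0.6,0,0,0],[0.72,0,0,0],[0.8,0,0,0],[0.8,0,0,0],[0.8,0,0,0],[0.8,0,0,0],[0.8,0,0,0]]]'
python3 -c "
from h import *
s=bot.read_state();print(s['ee_pos'],abs(s['joint_vel']).max())
cv2.imwrite('pics/f2.png',np.vstack([C['scene']['img'][100:350,90:560],C['top']['img'][20:310,90:560]])[...,::-1])"
```

```text
time_s: 40.25
ee_pos: [0.5827, 0.0071, 0.2367]
ee_rot: [0.031, 1.0, -0.0, -0.001]
contact_force: [1.0, 0.8, 1.3]
width: 0.0384
grasp_force: 0.0
time_s: 41.08
ee_pos: [0.3889, 0.0191, 0.2357]
ee_rot: [0.031, 1.0, -0.0, -0.0]
contact_force: [-1.2, -0.2, -0.5]
width: 0.0387
grasp_force: 0.0
[0.38870503 0.01908445 0.23563017] 0.005617731149982515
```

View pics/f2.png

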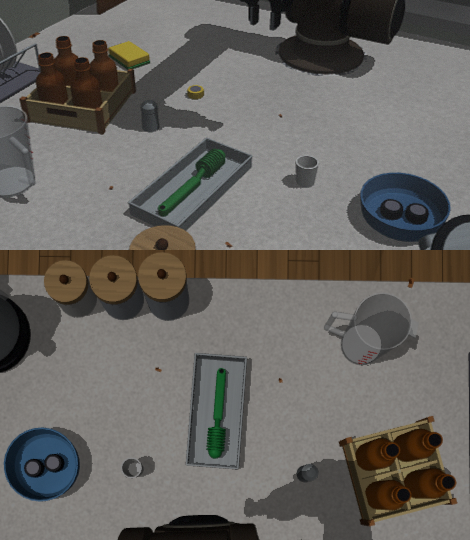

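The final picture shows four bottles upright in the crate, two caps on the bowl floor at crop (33,467) and (54,463), and the brush lengthways in the tray. The arm is clear and everything else is where it was.

```bash
python3 -c "
from bench import bot
print(bot.hand_in())"
```

```text
the job is handed in; nothing more can be done
None
```

I've handed the job in at about 41 s: all four bottles stand in the crate, both black caps lie in the blue bowl, and the brush lies lengthways in the tray; no verdict came back.

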